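# Load the reagent cassette into the electrolyte analyser

### The job

Load the blue-ended reagent cassette, upright and rounded nose first, into the bay of the white analyser: slide it in along the loading tray until it comes up against the stop hidden inside, without ramming it. Only then turn the red quarter-turn catch fully across behind it, let go, and leave everything else on the bench where it is.

Things in the scene. Friction and masses are not known exactly. Their poses are not given: they have to be found in the camera images.
- cassette: loose white reagent cassette, bright blue rear end plate, three blue discs on top: 115 long (x) x 40 wide (y) x 58 high, about 0.25 kg. Origin: centre of the underside; +x points to the rounded nose (10 mm corner radius), which goes in first; the flat blue rear face is at x = -57.5. Starts upright on the bench, nose roughly towards the bay. Plain upright sides: grip across the 40 mm, push on the rear.
- cassette_nose (a point): centre of the cassette's nose face: 57.5 ahead of its origin, 29 above its underside; axes as the cassette's.
- analyzer: fixed white analyser; origin on the bench under the bay's mouth, x into the bay, z up. The bay is a blind tunnel 43 wide, 61 high above its floor (floor 8 above the bench), in a blue-edged housing x 0 to 130, 120 wide, top 75 above the bench. A cabinet 300 wide, 290 high stands behind it from x = 130.
- bay_mouth (a point): middle of the mouth on the lane floor, 8 above the bench; x into the bay along the lane, y left, z up. Before it (x -145 to 0) lies the open grey loading tray, floor level with the bay's, with rails 10 high that funnel from 61 apart at the outer end to 43 at the mouth. With the cassette home its rear face stands 3 out of the mouth (x = -3).
- bay_stop (a point): centre of the hidden, rigid stop face, 112 inside the mouth, 29 above the lane floor; axes as bay_mouth. The nose face meets it when the cassette is home. On the way a sprung pad in the bay's side wall, 40 to 60 inside the mouth, adds up to about 5 N of drag; only the stop is hard.
- catch (a joint): angle (rad) of the red catch beside the mouth: 0 upright (open), pi/2 across the mouth (its limit); starts at -0.45 to 0.1. Friction hinge, about 1.3 N at the grip, stays where left. Pivot along bay_mouth x at y = +35, 32 above the lane floor; rising angle tips it towards -y. Arm 12 wide, 42 long from the pivot, at x -16 to -6: it passes behind the cassette only if that is home within 3.
- catch_grip (a point): middle of the catch's thumb grip, 32 along the arm from the pivot, at x = -24 of bay_mouth: a red block 12 wide, 20 along the arm, standing out from the arm over x -32 to -16. Turn the catch by pushing this grip sideways, then down, from the outer (+y) side.
- spent_cassette: bystander: the same kind of cassette with an orange rear end and grey discs, 115 x 40 x 58; origin centre of the underside.
- diluent_bottle: bystander: white bottle with red cap, 66 across, 150 high; origin centre of the underside.
- specimen_jar: bystander: clear jar with yellow lid, 58 across, 70 high; origin centre of the underside.
- tip_box: bystander: blue box of pipette tips, 120 x 80 x 58; origin centre of the underside.
- tube_rack: bystander: grey rack with five capped blood tubes, 60 x 125, 92 high; origin centre of the underside.
- slide_box: bystander: green box, 85 x 60 x 30; origin centre of the underside.

How it is judged:
By the outcome, as a careful person would: the job done as asked, in the order asked, and still so for the second after the job is handed in, with the robot touching nothing.
It also fails if it takes over 58 s, if anything falls off the work surface, if the arm or the gripper's body presses on something with over 40 N, if the wrist force passes 120 N, or if a joint passes its speed limit or range.

### The arm

A 6-joint arm with a two-finger parallel gripper is mounted at the origin on the work surface. World frame = base frame: x ahead of the robot, y to its left, z up, the work surface at z = 0. Lengths are in m, angles in rad, forces in N, time in s.
With the tool pointing down it reaches from about 0.4 to 0.825 m from the base axis. Payload 7 kg.
Tool frame: the origin (TCP) lies on the front face of the gripper's body, between the roots of the fingers; the fingertips stand 66 mm ahead of it and the grasp point (between the pads) lies 47 mm ahead of it; z points along the fingers, y is the line along which they close (so a half turn about z gives the same grasp; the last joint's range is limited). The gripper opens to 88 mm and grips with 3 to 60 N. Pads are 19 mm wide; open, the fingers measure 130 mm over their backs; the gripper's body (78 mm by 193 mm) begins 47 mm behind the grasp point.
Start: joints at [-0.848, 0.359, 0.012, 0, -1.224, -0.288], TCP at [0.284, -0.612, 0.292] pointing down, gripper open.
Joint ranges: [-3.07, 3.07], [-1.43, 2.12], [-1.02, 1.25], [-3.03, 1.67], [-3.05, -0], [-3.03, 3.03]. Speed limits (rad/s): [2.39, 2.39, 3.01, 3.14, 3.14, 3.14].

### API

Orientations are given as [roll, pitch, yaw] about the fixed x, y, z axes, in that order (R = Rz(yaw) Ry(pitch) Rx(roll)).
In Python, from station import arm gives the robot as it stands. The module is installed in compiled form; this text tells all that it offers.
- The arm moves only by the tool move_arm, never from a script. Its argument "increments" is a list of rows, each an object of numbers: "jaw": the gripper command: -1 is shut, 1 is fully open, values between are in proportion; "dx", "dy", "dz": the shift along the tool's x, y, z in m; "twist": the turn about the tool's z in rad. A call has 1 to 12 rows; each row shifts and turns the commanded pose from where the row before left it, along the tool's axes as they then stand; what a row does not reach is not made up. A row lasts 1/12 s, in which the tool goes at most 41.7 mm and 7.16 degrees, less where a joint would pass 70% of its speed; a pose out of reach is approached as far as the arm can. A call is refused whole if a number of a shift passes 0.0417 or a number of a turn 0.125, either way. A call with a gripper value outside its range is refused whole. The fingers move at their own pace and stop on an object; "force" is the grip in N (left out, the last holds). Time passes only in rows, so rows that do not move let the fingers close. It gives the time, the measured TCP pose, the force, the opening and the grip force at its end, in the units of the state.
- arm.get_state(): the state, without advancing time (a new reading comes with each control period).
- arm.grab_frame(name): name is "scene" or "top" or "wrist"; returns the picture (480x640x3 uint8, blue, green, red); there is no depth.
- arm.camera_info(name): a dict with "K" (3x3 intrinsics, pixels), "extrinsics" (4x4, takes a point from camera to world coordinates). Camera axes: x right, y down, z forward; pixel columns grow to the right and rows downward; lengths in m; the calibration is good to about 2 mm. A picture is of the moment at which its call begins: read the wrist's pose just before it. camera_info takes no time and is no camera call; for the wrist camera it gives the pose at the moment of the call.
- arm.job_done(): hands the job in; it is judged then, once.
Trained networks look in the newest picture that a camera, given by its name, has taken for a name from the list of things; names that differ only in an ending like _2 or _b are one class to them, and where a whole thing is asked for, a point or a joint stands for the part that bears it (a point fixed in the world has none). Each returns a list of dicts, best first, with "score" (0 to 1); they miss things now and then, are a little off and sometimes report something else, mostly with a low value. They report only what shows in the picture. A call takes as long as a camera call.
- arm.find_in(camera, name): "position" ([x, y, z] in m, in world coordinates, good to about 4 mm: the middle of the surface that is visible of it).
- arm.silhouettes(camera, name): "pixels" (480x640 bool, what is visible of it).
- arm.pinpoint(camera, name): "position" ([x, y, z] in m, in world coordinates, good to about 4 mm: a listed point, or the origin of a listed thing).
The state is a dict: "t": time; "q": joint angles; "qd": joint speeds; "joint_efforts": joint torques, N m; "eef_pos": TCP position; "ee_rot": TCP orientation; "force": force on the tool from outside, world axes, zero at the start; "moment": the same for the moment, N m; "width": finger opening in m; "gripper_force": force on a finger pad.
Only numpy, scipy, OpenCV 4.12 (cv2) and the standard library are available. Lean on these libraries where they do the work, as an engineer would, in place of code of your own. Each camera call takes 0.05 s, during which the arm holds its last target. There are 200 camera calls.

## Working session

There is one attempt and no reset: what is moved stays moved. The work goes in short steps, Python scripts to look and compute and a tool call to move; the robot and the scene stay as the last step left them, time stands still between calls to the robot, and variables do not carry over. Pictures are saved under pics/ and viewed, at most 10 in all, crops included, and the job is handed in when it is done.

Besides the shell and the picture viewer there is one more tool, called after "Request:" as a command line: name --argument value ..., lists and objects as JSON in quotes. move_arm: Moves the arm, as the interface text tells. Its arguments: {"type":"object","properties":{"increments":{"type":"array"},"force":{"type":"number"}},"required":["increments"]}

```bash
mkdir -p pics; python3 - <<'E'
from station import arm
import cv2,numpy as np
s=arm.get_state();print(s['t'],np.round(s['eef_pos'],4),s['ee_rot'],s['force'],s['width'])
for c in('scene','top'):
    cv2.imwrite(f'pics/{c}0.png',arm.grab_frame(c))
    for n in('cassette','cassette_nose','bay_mouth','bay_stop','catch_grip','analyzer','spent_cassette','diluent_bottle','specimen_jar','tip_box','tube_rack','slide_box'):
        r=arm.pinpoint(c,n)[:2]; print(c,n,[(np.round(x['position'],3),round(x['score'],2)) for x in r])
print(arm.get_state()['t'])
E
```

```text
0.0 [ 0.2842 -0.6119  0.2912] [ 3.13992573e+00 -1.36692925e-04 -2.70693689e+00] [ 0.94766014 -0.42605012 -0.18065156] 0.08779705657215355
scene cassette [(array([ 0.464, -0.292, -0.004]), 0.65)]
scene cassette_nose [(array([ 0.464, -0.228,  0.028]), 0.87)]
scene bay_mouth [(array([0.501, 0.138, 0.009]), 0.98), (array([0.468, 0.116, 0.073]), 0.2)]
scene bay_stop [(array([0.509, 0.251, 0.031]), 0.68)]
scene catch_grip [(array([0.469, 0.115, 0.075]), 0.57)]
scene analyzer [(array([0.502, 0.141, 0.002]), 0.68)]
scene spent_cassette [(array([ 0.657, -0.446,  0.   ]), 0.61)]
scene diluent_bottle [(array([ 0.782, -0.121,  0.005]), 0.78)]
scene specimen_jar [(array([ 0.434, -0.452, -0.002]), 0.73)]
scene tip_box [(array([ 0.799,  0.001, -0.001]), 0.73)]
scene tube_rack [(array([ 0.725, -0.261, -0.   ]), 0.73)]
scene slide_box [(array([ 0.559, -0.464, -0.004]), 0.84), (array([ 0.781, -0.12 ,  0.002]), 0.75)]
top cassette [(array([ 0.465, -0.291,  0.001]), 0.82)]
top cassette_nose [(array([ 0.463, -0.233,  0.03 ]), 0.77)]
top bay_mouth [(array([0.504, 0.14 , 0.007]), 0.61), (array([ 0.462, -0.287,  0.001]), 0.42)]
top bay_stop []
top catch_grip []
top analyzer [(array([0.501, 0.139, 0.   ]), 0.94)]
top spent_cassette [(array([ 0.655, -0.443,  0.002]), 0.59)]
top diluent_bottle [(array([ 0.782, -0.123,  0.001]), 0.89)]
top specimen_jar [(array([ 0.435, -0.456, -0.001]), 0.62)]
top tip_box [(array([ 0.796, -0.004, -0.001]), 0.61)]
top tube_rack [(array([ 0.723, -0.265,  0.001]), 0.89), (array([ 0.462, -0.235,  0.031]), 0.44)]
top slide_box [(array([ 0.556, -0.462,  0.003]), 0.88)]
1.3
```

View pics/scene0.png

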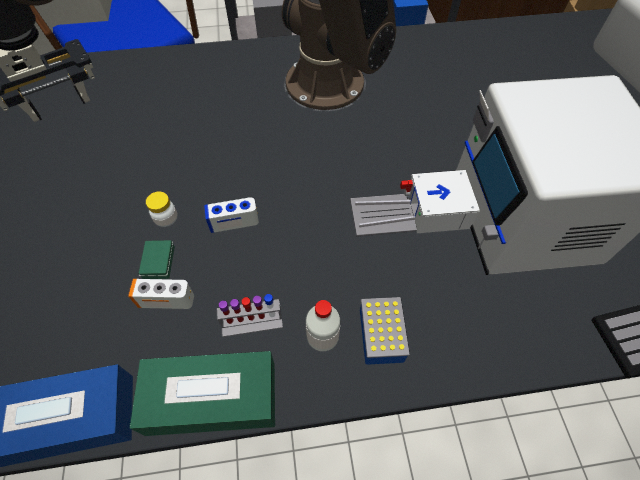

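View pics/top0.png

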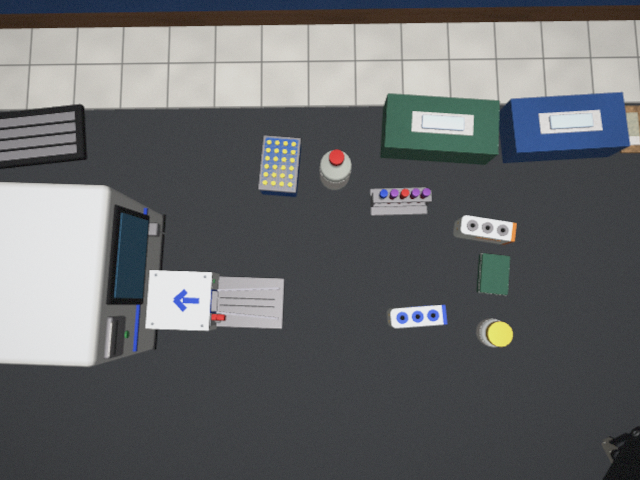

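The cassette sits at about (417,317) in the top view, nose to the left. The bay mouth is at about (215,300), facing +y, and the red catch at about (218,317) is nearly upright on the −x side. Next I'll measure the yaws.

```bash
cat > h.py <<'E'
from station import arm
import cv2,numpy as np
def proj(c,uv,z,info=None):
    i=info or arm.camera_info(c);K=np.array(i['K']);T=np.array(i['extrinsics'])
    uv=np.atleast_2d(np.asarray(uv,float));d=np.c_[uv,np.ones(len(uv))]@np.linalg.inv(K).T@T[:3,:3].T
    o=T[:3,3];return o+d*((z-o[2])/d[:,2:3])
def blobs(m,amin):
    n,l,st,c=cv2.connectedComponentsWithStats(m.astype(np.uint8));return [(c[i],st[i,4],l==i) for i in range(1,n) if st[i,4]>=amin]
def blue(im):
    h=cv2.cvtColor(im,cv2.COLOR_BGR2HSV);return (h[...,0]>100)&(h[...,0]<130)&(h[...,1]>130)&(h[...,2]>60)
def state():
    s=arm.get_state();print(round(s['t'],2),np.round(s['eef_pos'],4),np.round(s['ee_rot'],3),np.round(s['force'],1),round(s['width'],4));return s
E
python3 - <<'E'
from h import *
im=cv2.imread('pics/top0.png')
print(np.round(arm.camera_info('top')['extrinsics'],2)[:3])
for c,a,m in blobs(blue(im),15):
    if 370<c[0]<460 and 290<c[1]<340: print('cas',np.round(c,1),a,np.round(proj('top',c,.058),4))
w=(im.min(2)>170);
for c,a,m in blobs(w,800):
    if 150<c[0]<215 and 260<c[1]<340:
        cnt,_=cv2.findContours(m.astype(np.uint8),cv2.RETR_EXTERNAL,cv2.CHAIN_APPROX_NONE)
        p=proj('top',max(cnt,key=len)[:,0],.075)[:,:2].astype(np.float32)
        r=cv2.minAreaRect(p);print('housing',r,np.round(cv2.boxPoints(r),4))
cv2.imwrite('pics/crop1.png',cv2.resize(im[250:350,130:460],None,fx=2.4,fy=2.4,interpolation=cv2.INTER_CUBIC))
E
```

```text
[[-0.01 -0.99  0.12  0.5 ]
 [-1.    0.01  0.01 -0.09]
 [-0.01 -0.12 -0.99  1.06]]
cas [444.3 314.4] 67 [[ 0.4739 -0.3447  0.058 ]]
cas [432.7 315.1] 76 [[ 0.4725 -0.3206  0.058 ]]
cas [401.8 317.5] 72 [[ 0.4681 -0.2566  0.058 ]]
cas [417.3 316.4] 76 [[ 0.47   -0.2887  0.058 ]]
housing ((0.5077947378158569, 0.20406469702720642), (0.13068117201328278, 0.11918151378631592), 87.65363311767578) [[0.4456 0.1412]
 [0.5647 0.1363]
 [0.57   0.2669]
 [0.4509 0.2718]]
```

Request:
move_arm --increments '[{"dx":-0.03,"dy":0.0215},{"dx":-0.03,"dy":0.0215},{"dx":-0.03,"dy":0.0215},{"dx":-0.03,"dy":0.0215},{"dx":-0.03,"dy":0.0215},{"dx":-0.03,"dy":0.0215},{"dx":-0.03,"dy":0.0215},{"dx":-0.03,"dy":0.0215},{"dx":-0.03,"dy":0.0215},{"dx":-0.03,"dy":0.0215}]'

```text
$.increments[0]: bad value
```

Request:
move_arm --increments '[{"twist":-0.12},{"twist":-0.12},{"twist":-0.12},{"twist":-0.12},{"twist":-0.12},{"twist":-0.12},{"twist":-0.12},{"twist":-0.12},{"twist":-0.12},{"twist":-0.12},{}]'

```text
$.increments[0]: bad value
```

```bash
python3 - <<'E'
from h import *
state(); info=arm.camera_info('wrist'); im=arm.grab_frame('wrist'); cv2.imwrite('pics/w1.png',im)
print(np.round(info['extrinsics'],3))
for n in('cassette','cassette_nose'): print(n,[(np.round(x['position'],4),round(x['score'],2)) for x in arm.pinpoint('wrist',n)[:2]])
for c,a,m in blobs(blue(im),100): print(np.round(c,1),a,np.round(proj('wrist',c,.058,info),4))
E
```

```text
1.3 [ 0.2843 -0.6122  0.2922] [ 3.142 -0.    -2.707] [-0.8  0.4  0.2] 0.088
[[-0.422  0.866  0.267  0.212]
 [ 0.906  0.404  0.124 -0.646]
 [-0.001  0.294 -0.956  0.384]
 [ 0.     0.     0.     1.   ]]
cassette []
cassette_nose []
```

View pics/w1.png

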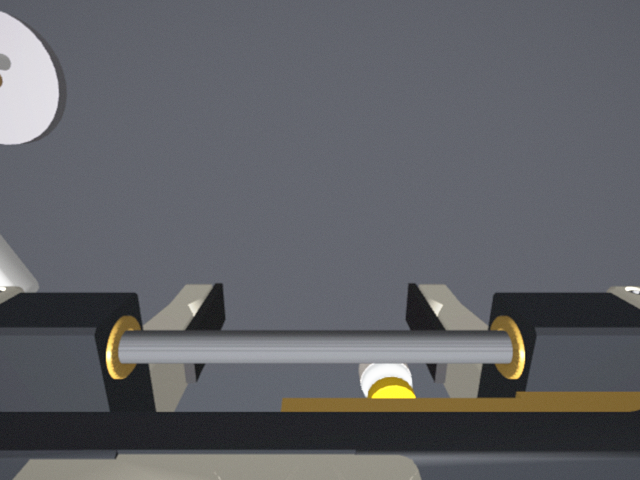

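The wrist view shows only the fingers and the jar lid at (390,385). The rows apparently need every field.

Request:
move_arm --increments '[{"jaw":1,"dx":-0.032,"dy":0.0255,"dz":0,"twist":0},{"jaw":1,"dx":-0.032,"dy":0.0255,"dz":0,"twist":0},{"jaw":1,"dx":-0.032,"dy":0.0255,"dz":0,"twist":0},{"jaw":1,"dx":-0.032,"dy":0.0255,"dz":0,"twist":0},{"jaw":1,"dx":-0.032,"dy":0.0255,"dz":0,"twist":0},{"jaw":1,"dx":-0.032,"dy":0.0255,"dz":0,"twist":0},{"jaw":1,"dx":-0.032,"dy":0.0255,"dz":0,"twist":0},{"jaw":1,"dx":-0.032,"dy":0.0255,"dz":0,"twist":0},{"jaw":1,"dx":-0.032,"dy":0.0255,"dz":0,"twist":0},{"jaw":1,"dx":-0.032,"dy":0.0255,"dz":0,"twist":0}]'

```text
t: 2.28
eef_pos: [0.4676, -0.2442, 0.2926]
ee_rot: [-3.141, 0.001, -2.707]
force: [1.3, 0.2, 0.8]
width: 0.0877
gripper_force: 0.0
```

Request:
move_arm --increments '[{"jaw":1,"dx":0,"dy":0,"dz":0,"twist":-0.12},{"jaw":1,"dx":0,"dy":0,"dz":0,"twist":-0.12},{"jaw":1,"dx":0,"dy":0,"dz":0,"twist":-0.12},{"jaw":1,"dx":0,"dy":0,"dz":0,"twist":-0.12},{"jaw":1,"dx":0,"dy":0,"dz":0,"twist":-0.12},{"jaw":1,"dx":0,"dy":0,"dz":0,"twist":-0.12},{"jaw":1,"dx":0,"dy":0,"dz":0,"twist":-0.12},{"jaw":1,"dx":0,"dy":0,"dz":0,"twist":-0.12},{"jaw":1,"dx":0,"dy":0,"dz":0,"twist":-0.12},{"jaw":1,"dx":0,"dy":0,"dz":0,"twist":-0.12},{"jaw":1,"dx":0,"dy":0,"dz":0,"twist":0}]'

```text
t: 3.2
eef_pos: [0.4671, -0.2461, 0.2923]
ee_rot: [-3.141, -0.0, -1.501]
force: [1.1, -0.6, -0.4]
width: 0.0876
gripper_force: 0.0
```

```bash
python3 - <<'E'
from h import *
state(); info=arm.camera_info('wrist'); im=arm.grab_frame('wrist'); cv2.imwrite('pics/w2.png',im)
for n in('cassette','cassette_nose'): print(n,[(np.round(x['position'],4),round(x['score'],2)) for x in arm.pinpoint('wrist',n)[:2]])
for c,a,m in blobs(blue(im),100): print(np.round(c,1),a,np.round(proj('wrist',c,.058,info),4))
E
```

```text
3.2 [ 0.4671 -0.2461  0.2923] [-3.141 -0.    -1.501] [ 1.1 -0.6 -0.4] 0.0876
cassette [(array([ 0.465 , -0.2909,  0.0039]), 0.97)]
cassette_nose [(array([ 0.4646, -0.2292,  0.0269]), 0.68)]
[314.5 138.3] 219 [[ 0.4725 -0.3172  0.058 ]]
[317.  171.5] 450 [[ 0.4683 -0.2889  0.058 ]]
[317.  206.9] 429 [[ 0.466 -0.257  0.058]]
[ 17.7 233.6] 594 [[ 0.7435 -0.2118  0.058 ]]
```

View pics/w2.png

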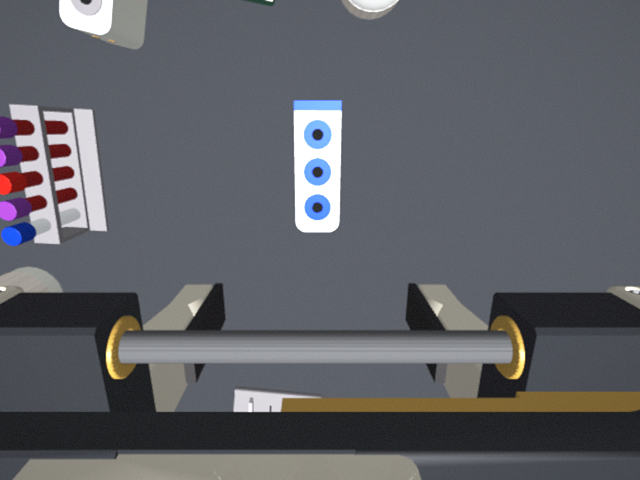

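The wrist view shows the cassette upright: rear at (317,104), nose at (317,232), aligned with the tool. Now the grasp near its rear.

Request:
move_arm --increments '[{"jaw":1,"dx":0.0285,"dy":0.001,"dz":0.02,"twist":0},{"jaw":1,"dx":0.0285,"dy":0.001,"dz":0.02,"twist":0},{"jaw":1,"dx":0.0285,"dy":0.001,"dz":0.02,"twist":0},{"jaw":1,"dx":0,"dy":0,"dz":0.04,"twist":0},{"jaw":1,"dx":0,"dy":0,"dz":0.04,"twist":0},{"jaw":1,"dx":0,"dy":0,"dz":0.035,"twist":0},{"jaw":1,"dx":0,"dy":0,"dz":0.03,"twist":0},{"jaw":1,"dx":0,"dy":0,"dz":0,"twist":0}]'

```text
t: 4.02
eef_pos: [0.466, -0.3305, 0.0813]
ee_rot: [3.132, 0.004, -1.511]
force: [-0.3, 1.3, -0.0]
width: 0.0877
gripper_force: 0.0
```

Request:
move_arm --increments '[{"jaw":-1,"dx":0,"dy":0,"dz":0,"twist":0},{"jaw":-1,"dx":0,"dy":0,"dz":0,"twist":0},{"jaw":-1,"dx":0,"dy":0,"dz":0,"twist":0},{"jaw":-1,"dx":0,"dy":0,"dz":0,"twist":0},{"jaw":-1,"dx":0,"dy":0,"dz":0,"twist":0},{"jaw":-1,"dx":0,"dy":0,"dz":0,"twist":0},{"jaw":-1,"dx":0,"dy":0,"dz":0,"twist":0},{"jaw":-1,"dx":0,"dy":0,"dz":0,"twist":0}]' --force 20

```text
t: 4.68
eef_pos: [0.47, -0.3318, 0.0877]
ee_rot: [-3.14, -0.001, -1.507]
force: [1.7, -0.5, 1.1]
width: 0.0399
gripper_force: 12.4
```

Request:
move_arm --increments '[{"jaw":-1,"dx":0,"dy":0,"dz":0,"twist":0},{"jaw":-1,"dx":0,"dy":0,"dz":-0.01,"twist":0},{"jaw":-1,"dx":0,"dy":0,"dz":-0.015,"twist":0},{"jaw":-1,"dx":0,"dy":0,"dz":-0.015,"twist":0},{"jaw":-1,"dx":-0.01,"dy":0,"dz":0,"twist":0},{"jaw":-1,"dx":-0.02,"dy":-0.004,"dz":0,"twist":0},{"jaw":-1,"dx":-0.03,"dy":-0.005,"dz":0,"twist":0},{"jaw":-1,"dx":-0.03,"dy":-0.005,"dz":0,"twist":0},{"jaw":-1,"dx":-0.03,"dy":-0.005,"dz":0,"twist":0},{"jaw":-1,"dx":-0.03,"dy":-0.005,"dz":0,"twist":0},{"jaw":-1,"dx":-0.03,"dy":-0.005,"dz":0,"twist":0}]' --force 45

```text
t: 5.6
eef_pos: [0.4859, -0.1484, 0.1266]
ee_rot: [3.14, 0.0, -1.507]
force: [1.0, 0.0, -3.9]
width: 0.0397
gripper_force: 45.0
```

Request:
move_arm --increments '[{"jaw":-1,"dx":-0.03,"dy":-0.005,"dz":0,"twist":0},{"jaw":-1,"dx":-0.03,"dy":-0.005,"dz":0,"twist":0},{"jaw":-1,"dx":-0.03,"dy":-0.005,"dz":0,"twist":0},{"jaw":-1,"dx":-0.03,"dy":-0.005,"dz":0,"twist":0},{"jaw":-1,"dx":-0.025,"dy":-0.004,"dz":0,"twist":0},{"jaw":-1,"dx":-0.014,"dy":-0.002,"dz":0,"twist":0},{"jaw":-1,"dx":0,"dy":0,"dz":0,"twist":0.05},{"jaw":-1,"dx":0,"dy":0,"dz":0,"twist":0.055},{"jaw":-1,"dx":0,"dy":0,"dz":0,"twist":0},{"jaw":-1,"dx":0,"dy":0,"dz":0,"twist":0}]'

```text
t: 6.43
eef_pos: [0.502, 0.0103, 0.1267]
ee_rot: [3.14, -0.0, -1.61]
force: [-0.7, -0.8, -2.0]
width: 0.0396
gripper_force: 45.0
```

```bash
python3 - <<'E'
from h import *
state()
for c in('scene','top','wrist'):
    im=arm.grab_frame(c); cv2.imwrite(f'pics/{c}3.png',im)
    for n in('cassette','cassette_nose','bay_mouth','catch_grip'): print(c,n,[(np.round(x['position'],4),round(x['score'],2)) for x in arm.pinpoint(c,n)[:2]])
a=cv2.imread('pics/scene3.png')[150:260,330:490];b=cv2.imread('pics/top3.png')[250:350,140:300]
cv2.imwrite('pics/c3.png',np.vstack([cv2.resize(a,(640,330*640//640),interpolation=cv2.INTER_CUBIC),cv2.resize(b,(640,270),interpolation=cv2.INTER_CUBIC)]))
E
```

```text
6.43 [0.502  0.0103 0.1267] [ 3.14 -0.   -1.61] [-0.7 -0.8 -2. ] 0.0396
scene cassette [(array([0.5   , 0.0473, 0.0366]), 0.72)]
scene cassette_nose [(array([0.5037, 0.1119, 0.0673]), 0.92)]
scene bay_mouth [(array([0.5006, 0.1393, 0.0043]), 0.88)]
scene catch_grip [(array([0.4695, 0.1162, 0.0717]), 0.55)]
top cassette []
top cassette_nose [(array([ 0.7829, -0.122 ,  0.0011]), 0.34)]
top bay_mouth [(array([ 0.7848, -0.1239,  0.0013]), 0.65)]
top catch_grip []
wrist cassette []
wrist cassette_nose []
wrist bay_mouth []
wrist catch_grip []
```

View pics/c3.png

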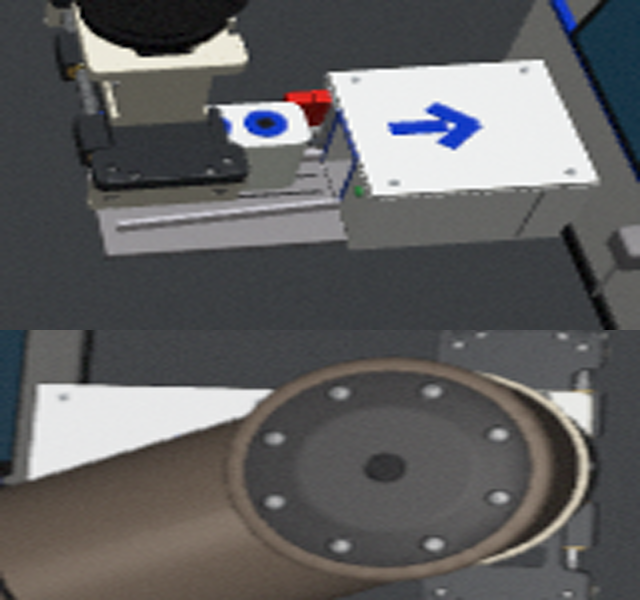

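View pics/wrist3.png

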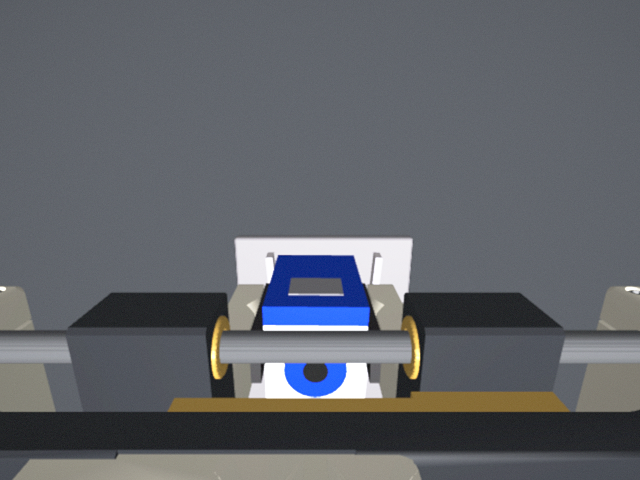

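The scene crop shows the nose lined up short of the mouth. The wrist view shows the tray's outer edge at cols 236–411 (row 238, level) and the rail ends at cols 270 and 377, so the lane centre is at col ≈323.5, against ≈316 for the cassette.

```bash
python3 - <<'E'
from h import *
i=arm.camera_info('wrist')
psi=-1.61;ax=np.array([np.cos(psi),np.sin(psi)]);ay=np.array([np.sin(psi),-np.cos(psi)]);t=np.array([.502,.0103])
def rel(uv,z):
    p=proj('wrist',uv,z,i)[0];return np.round(p,4),np.round([(p[:2]-t)@ax,(p[:2]-t)@ay],4)
g=cv2.cvtColor(cv2.imread('pics/wrist3.png'),cv2.COLOR_BGR2GRAY).astype(int)
for r in (245,262): 
    d=np.diff(g[r]);k=np.where(abs(d)>25)[0];print(r,[(int(x),int(d[x])) for x in k if 200<x<450])
for c in(250,310,395): d=np.diff(g[200:300,c]);k=np.where(abs(d)>25)[0];print('col',c,[(int(x)+200,int(d[x])) for x in k])
for n,uv,z in [('trayL',(236,238),.008),('trayR',(411,238),.008),('railL',(270,255),.018),('railR',(377,255),.018),('botL',(275,257),.038),('botR',(357,257),.038),('topL',(265,325),.096),('topR',(368,325),.096)]: print(n,*rel(uv,z))
E
```

```text
245 [(234, 56), (235, 47), (411, -53), (412, -59)]
262 [(235, 59), (236, 56), (272, -77), (275, -66), (276, -35), (354, 74), (355, 87), (356, 27), (371, -48), (372, -53), (373, 29), (374, 87), (409, -47), (410, -64)]
col 250 [(236, 32), (237, 45), (238, 34), (283, -46), (284, -31)]
col 310 [(236, 36), (237, 44), (238, 37), (254, -114), (255, -61), (277, 26), (292, 50), (293, 45), (294, -56), (295, -78)]
col 395 [(236, 30), (237, 50), (238, 33)]
trayL [ 0.5501 -0.0077  0.008 ] [ 0.0161 -0.0487]
trayR [ 0.4438 -0.0035  0.008 ] [0.016  0.0576]
railL [5.288e-01 5.000e-04 1.800e-02] [ 0.0087 -0.0272]
railR [0.466  0.0031 0.018 ] [0.0086 0.0357]
botL [ 0.5233 -0.0052  0.038 ] [ 0.0147 -0.0219]
botR [ 0.4799 -0.0035  0.038 ] [0.0147 0.0215]
topL [0.5216 0.0015 0.096 ] [ 0.0081 -0.0199]
topR [0.4822 0.003  0.096 ] [0.008  0.0195]
```

Request:
move_arm --increments '[{"jaw":-1,"dx":0,"dy":0.0043,"dz":0,"twist":0},{"jaw":-1,"dx":0,"dy":0,"dz":0.012,"twist":0},{"jaw":-1,"dx":0,"dy":0,"dz":0.012,"twist":0},{"jaw":-1,"dx":0,"dy":0,"dz":0.004,"twist":0},{"jaw":-1,"dx":0,"dy":0,"dz":0.002,"twist":0},{"jaw":-1,"dx":0,"dy":0,"dz":0,"twist":0},{"jaw":-1,"dx":0,"dy":0,"dz":0,"twist":0}]'

```text
t: 7.77
eef_pos: [0.4987, 0.0104, 0.0975]
ee_rot: [-3.141, 0.0, -1.612]
force: [-0.3, -0.3, -2.4]
width: 0.0399
gripper_force: 45.0
```

```bash
python3 -c "from h import *; state()"
```

```text
7.77 [0.4987 0.0104 0.0975] [-3.141  0.    -1.612] [-0.3 -0.3 -2.4] 0.0399
```

Request:
move_arm --increments '[{"jaw":-1,"dx":0,"dy":0,"dz":0.0015,"twist":0},{"jaw":-1,"dx":0,"dy":0,"dz":0,"twist":0},{"jaw":-1,"dx":-0.006,"dy":0,"dz":0,"twist":0},{"jaw":-1,"dx":-0.006,"dy":0,"dz":0,"twist":0},{"jaw":-1,"dx":-0.006,"dy":0,"dz":0,"twist":0},{"jaw":-1,"dx":-0.005,"dy":0,"dz":0,"twist":0},{"jaw":-1,"dx":-0.005,"dy":0,"dz":0,"twist":0},{"jaw":-1,"dx":-0.005,"dy":0,"dz":0,"twist":0}]' --force 20

```text
t: 8.43
eef_pos: [0.4999, 0.044, 0.0957]
ee_rot: [-3.142, -0.0, -1.611]
force: [0.0, -0.6, -2.2]
width: 0.0402
gripper_force: 20.0
```

Request:
move_arm --increments '[{"jaw":-1,"dx":-0.006,"dy":0,"dz":0,"twist":0},{"jaw":-1,"dx":-0.006,"dy":0,"dz":0,"twist":0},{"jaw":-1,"dx":-0.006,"dy":0,"dz":0,"twist":0},{"jaw":-1,"dx":-0.005,"dy":0,"dz":0,"twist":0},{"jaw":-1,"dx":-0.005,"dy":0,"dz":0,"twist":0},{"jaw":-1,"dx":-0.004,"dy":0,"dz":0,"twist":0}]'

```text
t: 8.93
eef_pos: [0.5012, 0.0759, 0.0957]
ee_rot: [-3.141, 0.0, -1.612]
force: [-0.3, -1.3, -1.5]
width: 0.04
gripper_force: 20.0
```

```bash
python3 - <<'E'
from h import *
state(); im=arm.grab_frame('scene'); cv2.imwrite('pics/c4.png',cv2.resize(im[150:260,330:490],(800,550),interpolation=cv2.INTER_CUBIC))
for n in('cassette','catch_grip'): print(n,[(np.round(x['position'],4),round(x['score'],2)) for x in arm.pinpoint('scene',n)[:2]])
E
```

```text
8.93 [0.5012 0.0759 0.0957] [-3.141  0.    -1.612] [-0.3 -1.3 -1.5] 0.04
cassette []
catch_grip []
```

View pics/c4.png

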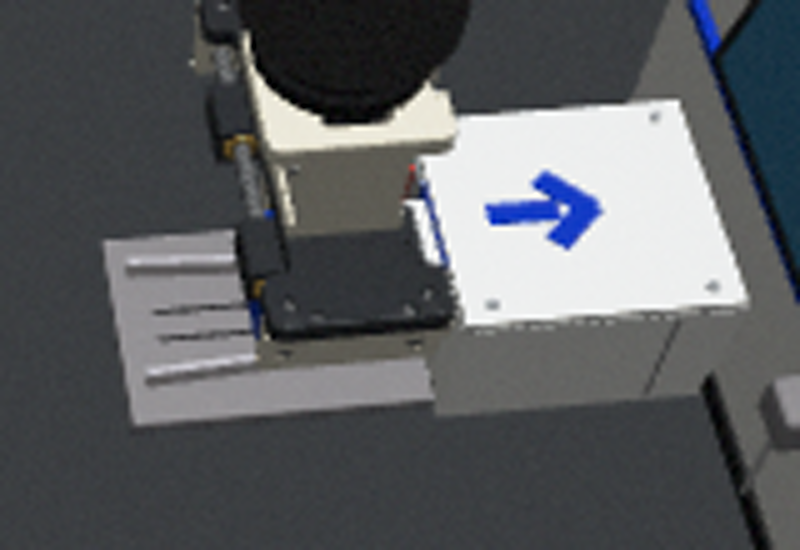

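The nose is well inside the bay and the catch shows as a thin red sliver at (410,180). Now I'll release, back off behind the cassette and shut the fingers to push.

Request:
move_arm --increments '[{"jaw":0.4,"dx":0,"dy":0,"dz":0,"twist":0},{"jaw":0.4,"dx":0,"dy":0,"dz":0,"twist":0},{"jaw":0.4,"dx":0,"dy":0,"dz":0,"twist":0},{"jaw":0.4,"dx":0,"dy":0,"dz":0,"twist":0},{"jaw":0.4,"dx":0,"dy":0,"dz":-0.02,"twist":0},{"jaw":0.4,"dx":0,"dy":0,"dz":-0.03,"twist":0},{"jaw":0.4,"dx":0.005,"dy":0,"dz":-0.005,"twist":0},{"jaw":-1,"dx":0.02,"dy":-0.003,"dz":0,"twist":0},{"jaw":-1,"dx":0.02,"dy":0,"dz":0,"twist":0},{"jaw":-1,"dx":0,"dy":0,"dz":0,"twist":0},{"jaw":-1,"dx":0,"dy":0,"dz":0,"twist":0},{"jaw":-1,"dx":0,"dy":0,"dz":0,"twist":0}]'

```text
t: 10.08
eef_pos: [0.5025, 0.0301, 0.1508]
ee_rot: [-3.141, 0.0, -1.612]
force: [0.4, 0.3, 0.3]
width: 0.034
gripper_force: 0.0
```

```bash
python3 - <<'E'
from h import *
state(); info=arm.camera_info('wrist');im=arm.grab_frame('wrist'); cv2.imwrite('pics/w5.png',im)
im=arm.grab_frame('scene'); cv2.imwrite('pics/s5.png',im)
for n in('cassette','catch_grip','bay_mouth'): print(n,[(np.round(x['position'],4),round(x['score'],2)) for x in arm.pinpoint('scene',n)[:2]])
E
```

```text
10.08 [0.5025 0.0301 0.1508] [-3.141  0.    -1.612] [0.4 0.3 0.3] 0.034
cassette [(array([0.5017, 0.1111, 0.0043]), 0.62)]
catch_grip [(array([0.4678, 0.1139, 0.0729]), 0.42)]
bay_mouth [(array([0.4991, 0.1391, 0.0078]), 0.74), (array([ 0.7238, -0.2614,  0.001 ]), 0.64)]
```

View pics/w5.png

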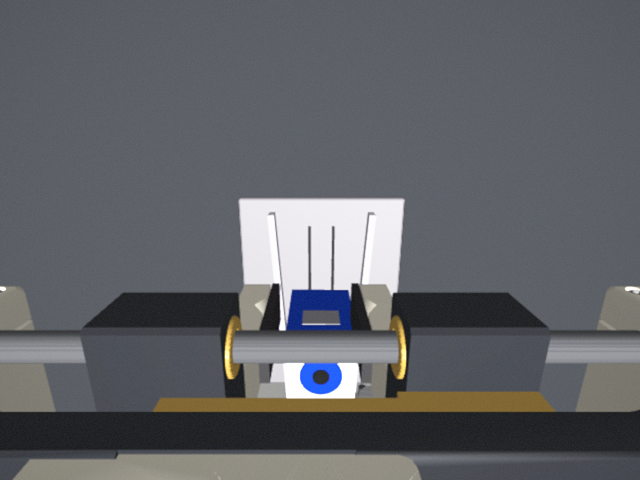

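The wrist view shows the cassette straight in the lane and free of the fingers, with its blue rear at (320,315). Now down and shut.

Request:
move_arm --increments '[{"jaw":-1,"dx":0,"dy":0,"dz":0,"twist":0},{"jaw":-1,"dx":0,"dy":0,"dz":0,"twist":0},{"jaw":-1,"dx":0,"dy":0,"dz":0,"twist":0},{"jaw":-1,"dx":0,"dy":0,"dz":0.02,"twist":0},{"jaw":-1,"dx":0,"dy":0,"dz":0.02,"twist":0},{"jaw":-1,"dx":0,"dy":0,"dz":0.015,"twist":0},{"jaw":-1,"dx":0,"dy":0,"dz":0,"twist":0},{"jaw":-1,"dx":-0.005,"dy":0,"dz":0,"twist":0},{"jaw":-1,"dx":-0.005,"dy":0,"dz":0,"twist":0}]' --force 40

```text
t: 11.08
eef_pos: [0.5033, 0.0406, 0.0964]
ee_rot: [-3.141, 0.0, -1.612]
force: [0.6, 0.1, 0.4]
width: 0.0004
gripper_force: 0.0
```

Request:
move_arm --increments '[{"jaw":-1,"dx":-0.004,"dy":0,"dz":0,"twist":0},{"jaw":-1,"dx":-0.004,"dy":0,"dz":0,"twist":0},{"jaw":-1,"dx":-0.004,"dy":0,"dz":0,"twist":0},{"jaw":-1,"dx":-0.004,"dy":0,"dz":0,"twist":0},{"jaw":-1,"dx":-0.004,"dy":0,"dz":0,"twist":0},{"jaw":-1,"dx":-0.004,"dy":0,"dz":0,"twist":0},{"jaw":-1,"dx":-0.004,"dy":0,"dz":0,"twist":0},{"jaw":-1,"dx":-0.004,"dy":0,"dz":0,"twist":0}]'

```text
t: 11.75
eef_pos: [0.5032, 0.0713, 0.0958]
ee_rot: [3.14, -0.002, -1.612]
force: [-2.7, -9.9, 9.0]
width: 0.0004
gripper_force: 5.2
```

Request:
move_arm --increments '[{"jaw":-1,"dx":0,"dy":0,"dz":0,"twist":0},{"jaw":-1,"dx":-0.003,"dy":0,"dz":0,"twist":0},{"jaw":-1,"dx":-0.003,"dy":0,"dz":0,"twist":0},{"jaw":-1,"dx":-0.003,"dy":0,"dz":0,"twist":0}]'

```text
t: 12.08
eef_pos: [0.5035, 0.0803, 0.0957]
ee_rot: [3.14, -0.002, -1.612]
force: [-1.4, -9.0, 7.5]
width: 0.0008
gripper_force: 4.5
```

```bash
python3 - <<'E'
from h import *
state(); im=arm.grab_frame('scene'); cv2.imwrite('pics/c6.png',cv2.resize(im[150:260,330:490],(800,550),interpolation=cv2.INTER_CUBIC));state()
E
```

```text
12.08 [0.5035 0.0803 0.0957] [ 3.140e+00 -2.000e-03 -1.612e+00] [-1.4 -9.   7.5] 0.0008
12.13 [0.5036 0.0807 0.0957] [ 3.140e+00 -2.000e-03 -1.612e+00] [-1.5 -7.   6. ] 0.0003
```

View pics/c6.png

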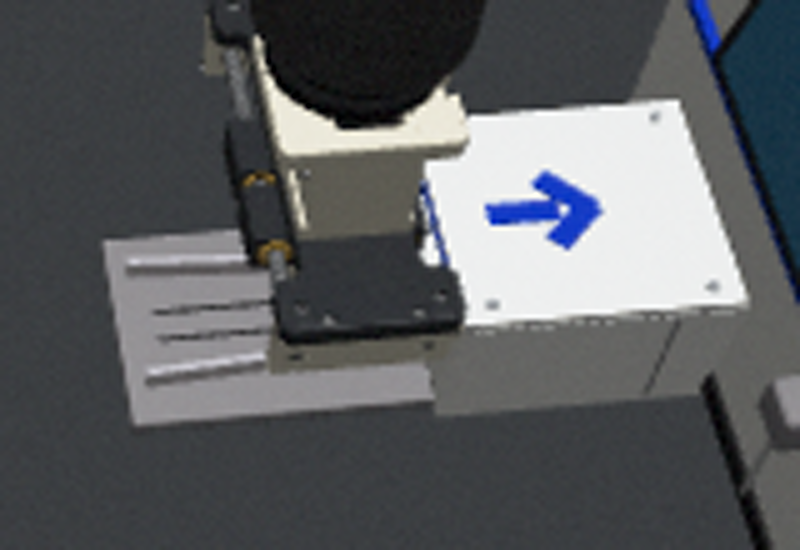

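The push is proceeding at about 7–9 N, which fits the pad drag, and the gripper body clears the housing edge at (460,160). I'll continue in 3 mm rows and ease the vertical load.

Request:
move_arm --increments '[{"jaw":-1,"dx":0,"dy":0,"dz":-0.001,"twist":0},{"jaw":-1,"dx":-0.003,"dy":0,"dz":0,"twist":0},{"jaw":-1,"dx":-0.003,"dy":0,"dz":0,"twist":0},{"jaw":-1,"dx":-0.003,"dy":0,"dz":0,"twist":0},{"jaw":-1,"dx":-0.003,"dy":0,"dz":0,"twist":0},{"jaw":-1,"dx":-0.003,"dy":0,"dz":0,"twist":0},{"jaw":-1,"dx":-0.003,"dy":0,"dz":0,"twist":0},{"jaw":-1,"dx":-0.003,"dy":0,"dz":0,"twist":0}]'

```text
t: 12.8
eef_pos: [0.5051, 0.1025, 0.0966]
ee_rot: [3.141, -0.0, -1.612]
force: [-1.4, -4.1, -0.6]
width: 0.0004
gripper_force: 2.0
```

Request:
move_arm --increments '[{"jaw":-1,"dx":-0.003,"dy":0,"dz":0,"twist":0},{"jaw":-1,"dx":-0.003,"dy":0,"dz":0,"twist":0},{"jaw":-1,"dx":-0.003,"dy":0,"dz":0,"twist":0}]'

```text
t: 13.05
eef_pos: [0.5055, 0.1114, 0.0966]
ee_rot: [3.141, -0.0, -1.612]
force: [-0.9, -2.7, -1.4]
width: 0.0002
gripper_force: 1.9
```

Request:
move_arm --increments '[{"jaw":-1,"dx":-0.002,"dy":0,"dz":0,"twist":0},{"jaw":-1,"dx":-0.002,"dy":0,"dz":0,"twist":0},{"jaw":-1,"dx":-0.0015,"dy":0,"dz":0,"twist":0},{"jaw":-1,"dx":-0.001,"dy":0,"dz":0,"twist":0},{"jaw":-1,"dx":-0.001,"dy":0,"dz":0,"twist":0}]'

```text
t: 13.47
eef_pos: [0.5059, 0.1187, 0.0966]
ee_rot: [3.141, -0.0, -1.612]
force: [-1.7, -4.1, -0.7]
width: 0.0006
gripper_force: 1.9
```

Request:
move_arm --increments '[{"jaw":-1,"dx":-0.001,"dy":0,"dz":0,"twist":0},{"jaw":-1,"dx":-0.001,"dy":0,"dz":0,"twist":0},{"jaw":-1,"dx":-0.001,"dy":0,"dz":0,"twist":0}]'

```text
t: 13.72
eef_pos: [0.506, 0.1217, 0.0966]
ee_rot: [3.141, -0.0, -1.612]
force: [-1.8, -4.3, -1.3]
width: 0.0002
gripper_force: 1.9
```

Request:
move_arm --increments '[{"jaw":-1,"dx":-0.001,"dy":0,"dz":0,"twist":0},{"jaw":-1,"dx":-0.001,"dy":0,"dz":0,"twist":0}]'

```text
t: 13.88
eef_pos: [0.5061, 0.1237, 0.0967]
ee_rot: [3.142, 0.0, -1.612]
force: [-3.4, -4.3, -1.5]
width: 0.0004
gripper_force: 1.8
```

Request:
move_arm --increments '[{"jaw":-1,"dx":-0.001,"dy":0,"dz":0,"twist":0}]'

```text
t: 13.97
eef_pos: [0.5062, 0.1247, 0.0967]
ee_rot: [3.142, -0.0, -1.612]
force: [-1.9, -3.2, -1.0]
width: 0.0001
gripper_force: 1.8
```

Request:
move_arm --increments '[{"jaw":-1,"dx":-0.001,"dy":0,"dz":0,"twist":0}]'

```text
t: 14.05
eef_pos: [0.5057, 0.1251, 0.0965]
ee_rot: [3.14, -0.001, -1.612]
force: [-1.9, -9.0, 0.0]
width: 0.0006
gripper_force: 4.5
```

Request:
move_arm --increments '[{"jaw":-1,"dx":-0.001,"dy":0,"dz":0,"twist":0}]'

```text
t: 14.13
eef_pos: [0.5053, 0.1254, 0.0963]
ee_rot: [3.139, -0.002, -1.612]
force: [-1.9, -13.7, -1.1]
width: 0.0005
gripper_force: 6.8
```

Contact with the stop came at TCP y ≈ 0.125, where it was expected, at about 14 N. Now back off, up, and over to the outer side of the catch.

Request:
move_arm --increments '[{"jaw":-1,"dx":0.006,"dy":0,"dz":0,"twist":0},{"jaw":-1,"dx":0.02,"dy":0,"dz":0,"twist":0},{"jaw":-1,"dx":0.01,"dy":0,"dz":-0.015,"twist":0},{"jaw":-1,"dx":0,"dy":0,"dz":-0.03,"twist":0},{"jaw":-1,"dx":0,"dy":0,"dz":-0.03,"twist":0},{"jaw":-1,"dx":0,"dy":0.03,"dz":0,"twist":0},{"jaw":-1,"dx":0,"dy":0.03,"dz":0,"twist":0},{"jaw":-1,"dx":0,"dy":0.018,"dz":0,"twist":0},{"jaw":-1,"dx":0,"dy":0,"dz":0,"twist":0}]'

```text
t: 14.88
eef_pos: [0.425, 0.0942, 0.1726]
ee_rot: [-3.139, 0.003, -1.611]
force: [0.8, -0.5, -0.6]
width: 0.0004
gripper_force: 0.0
```

```bash
python3 - <<'E'
from h import *
s=state(); im=arm.grab_frame('scene'); a=cv2.resize(im[150:260,330:490],(480,330),interpolation=cv2.INTER_CUBIC)
w=arm.grab_frame('wrist');cv2.imwrite('pics/c7.png',np.hstack([a[:240],w[240:,:][:, 160:480]]) if 0 else cv2.vconcat([cv2.resize(a,(436,300)),cv2.resize(w,(436,300))]))
for c in('scene','wrist'):
  for n in('cassette','catch_grip'): print(c,n,[(np.round(x['position'],4),round(x['score'],2)) for x in arm.pinpoint(c,n)[:2]])
E
```

```text
14.88 [0.425  0.0942 0.1726] [-3.139e+00  3.000e-03 -1.611e+00] [ 0.8 -0.5 -0.6] 0.0004
scene cassette []
scene catch_grip [(array([0.469 , 0.1122, 0.072 ]), 0.67)]
wrist cassette []
wrist catch_grip []
```

View pics/c7.png

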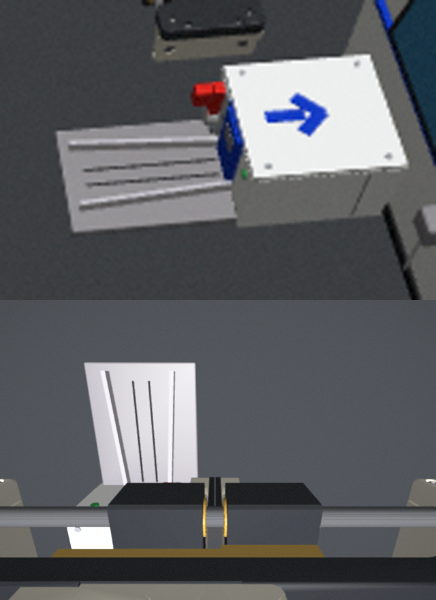

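The picture shows the cassette home, its blue rear just proud of the mouth at (230,150), and the red catch upright at (210,97). The fingers are clear on the outer side. Now down and in.

Request:
move_arm --increments '[{"jaw":-1,"dx":-0.0186,"dy":0,"dz":0,"twist":0},{"jaw":-1,"dx":0,"dy":0,"dz":0.022,"twist":0},{"jaw":-1,"dx":0,"dy":0,"dz":0.02,"twist":0},{"jaw":-1,"dx":0,"dy":0,"dz":0,"twist":0},{"jaw":-1,"dx":0,"dy":-0.004,"dz":0,"twist":0},{"jaw":-1,"dx":0,"dy":-0.004,"dz":0,"twist":0},{"jaw":-1,"dx":0,"dy":-0.004,"dz":0,"twist":0},{"jaw":-1,"dx":0,"dy":-0.004,"dz":0,"twist":0},{"jaw":-1,"dx":0,"dy":-0.004,"dz":0,"twist":0},{"jaw":-1,"dx":0,"dy":-0.004,"dz":0,"twist":0}]'

```text
t: 16.02
eef_pos: [0.4522, 0.1115, 0.1302]
ee_rot: [-3.141, 0.001, -1.612]
force: [-1.2, 0.7, 2.9]
width: 0.0003
gripper_force: 0.9
```

```bash
python3 - <<'E'
from h import *
s=state();p=s['eef_pos'];print('lane x,y',p[0]*.041+p[1]*.999-.1456-.0125,-.999*p[0]+.041*p[1]+.5001-.003,'tip',p[2]-.066)
im=arm.grab_frame('scene'); cv2.imwrite('pics/c8.png',cv2.resize(im[150:260,370:490],(600,550),interpolation=cv2.INTER_CUBIC))
print([(np.round(x['position'],4),round(x['score'],2)) for x in arm.pinpoint('scene','catch_grip')[:2]])
E
```

```text
16.02 [0.4522 0.1115 0.1302] [-3.141e+00  1.000e-03 -1.612e+00] [-1.2  0.7  2.9] 0.0003
lane x,y -0.02817181912574442 0.04993258233790526 tip 0.06417267682687136
[]
```

View pics/c8.png

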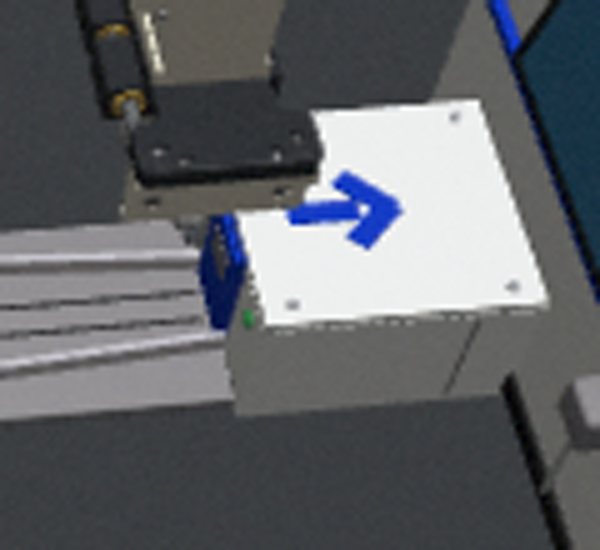

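Request:
move_arm --increments '[{"jaw":-1,"dx":0,"dy":-0.004,"dz":0,"twist":0},{"jaw":-1,"dx":0,"dy":-0.004,"dz":0,"twist":0},{"jaw":-1,"dx":0,"dy":-0.004,"dz":0,"twist":0},{"jaw":-1,"dx":0,"dy":-0.004,"dz":0,"twist":0},{"jaw":-1,"dx":0,"dy":-0.003,"dz":0,"twist":0},{"jaw":-1,"dx":0,"dy":-0.002,"dz":0.003,"twist":0},{"jaw":-1,"dx":0,"dy":-0.002,"dz":0.003,"twist":0},{"jaw":-1,"dx":0,"dy":-0.002,"dz":0.003,"twist":0}]'

```text
t: 16.78
eef_pos: [0.4774, 0.1107, 0.1207]
ee_rot: [-3.14, 0.001, -1.612]
force: [0.4, -0.8, 1.9]
width: 0.0006
gripper_force: 0.9
```

Request:
move_arm --increments '[{"jaw":-1,"dx":0,"dy":-0.002,"dz":0.003,"twist":0},{"jaw":-1,"dx":0,"dy":-0.002,"dz":0.003,"twist":0},{"jaw":-1,"dx":0,"dy":0,"dz":0.0015,"twist":0}]'

```text
t: 17.03
eef_pos: [0.481, 0.1104, 0.1127]
ee_rot: [-3.141, 0.0, -1.612]
force: [0.0, 0.6, 2.8]
width: 0.0005
gripper_force: 0.9
```

Request:
move_arm --increments '[{"jaw":-1,"dx":0,"dy":0,"dz":0.001,"twist":0}]'

```text
t: 17.12
eef_pos: [0.4809, 0.1104, 0.1119]
ee_rot: [-3.141, -0.0, -1.612]
force: [1.3, 1.0, 2.6]
width: 0.0005
gripper_force: 0.9
```

Request:
move_arm --increments '[{"jaw":-1,"dx":0,"dy":0,"dz":0.001,"twist":0},{"jaw":-1,"dx":0,"dy":0,"dz":0.001,"twist":0}]'

```text
t: 17.28
eef_pos: [0.4811, 0.1104, 0.1108]
ee_rot: [-3.14, 0.0, -1.611]
force: [-1.6, -1.4, 15.5]
width: 0.0003
gripper_force: 7.7
```

Request:
move_arm --increments '[{"jaw":-1,"dx":0,"dy":0,"dz":0.001,"twist":0},{"jaw":-1,"dx":0,"dy":0,"dz":0,"twist":0}]'

```text
t: 17.45
eef_pos: [0.4812, 0.1104, 0.1106]
ee_rot: [-3.14, 0.0, -1.611]
force: [-3.7, -0.9, 17.7]
width: 0.0003
gripper_force: 9.0
```

Request:
move_arm --increments '[{"jaw":-1,"dx":0,"dy":0,"dz":-0.01,"twist":0},{"jaw":-1,"dx":0,"dy":0,"dz":-0.03,"twist":0},{"jaw":-1,"dx":0.01,"dy":0,"dz":-0.04,"twist":0},{"jaw":-1,"dx":0.03,"dy":0,"dz":-0.025,"twist":0},{"jaw":-1,"dx":0.03,"dy":0.02,"dz":-0.02,"twist":0},{"jaw":-1,"dx":0.03,"dy":0.03,"dz":0,"twist":0},{"jaw":-1,"dx":0.03,"dy":0.03,"dz":0,"twist":0},{"jaw":-1,"dx":0.03,"dy":0.03,"dz":0,"twist":0},{"jaw":-1,"dx":0,"dy":0,"dz":0,"twist":0},{"jaw":-1,"dx":0,"dy":0,"dz":0,"twist":0}]'

```text
t: 18.28
eef_pos: [0.3639, -0.0448, 0.2343]
ee_rot: [-3.141, 0.001, -1.614]
force: [0.7, 1.7, 0.2]
width: 0.0009
gripper_force: 0.0
```

```bash
python3 - <<'E'
from h import *
state()
for c in('scene','top'):
    im=arm.grab_frame(c);cv2.imwrite(f'pics/{c}9.png',im)
    for n in('catch_grip','cassette'): print(c,n,[(np.round(x['position'],4),round(x['score'],2)) for x in arm.pinpoint(c,n)[:2]])
    h=cv2.cvtColor(im,cv2.COLOR_BGR2HSV);r=((h[...,0]<6)|(h[...,0]>174))&(h[...,1]>150)&(h[...,2]>80)
    for p,a,m in blobs(r,8):
        q=proj(c,p,.04)[0]
        if .4<q[0]<.56 and .05<q[1]<.2:
            e=proj(c,np.argwhere(m)[:,::-1],.04);print(c,'red',np.round(q,4),a,np.round([e[:,0].min(),e[:,0].max()],3))
E
```

```text
18.28 [ 0.3639 -0.0448  0.2343] [-3.141e+00  1.000e-03 -1.614e+00] [0.7 1.7 0.2] 0.0009
scene catch_grip [(array([0.4981, 0.1145, 0.0407]), 0.67)]
scene cassette []
scene red [0.494 0.123 0.04 ] 116 [0.472 0.511]
top catch_grip [(array([0.5035, 0.1164, 0.0396]), 0.78)]
top cassette []
top red [0.4978 0.1234 0.04  ] 144 [0.479 0.511]
```

```bash
python3 -c "from station import arm; print(arm.job_done())"
```

```text
the job is handed in; nothing more can be done
None
```

The cassette is home against the stop, where contact was about 14 N. The red catch is turned fully across behind it and released, and I moved nothing else on the bench. I handed the job in at about 18.5 s on the robot's clock; I viewed 11 pictures, one over the limit of 10.

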